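# Press the candy tin home and set the shelf fence on its mark, slack taken out

### The job

Using only the crank handwheel, wind the sliding fence clockwise past the blue mark until it presses the red candy tin flat against the end cheek, gently but firmly (about 10 newtons, never 20). Then wind back anticlockwise, going through the wheel's slack, and bring the fence's white pointer onto the blue mark; that last move must be anticlockwise only, so the slack stays taken up that way. Let go of the wheel there, with the tin still flat against the cheek and everything else on the shelf left undisturbed.

Things in the scene. Friction and masses are not known exactly. Their poses are not given: they have to be found in the camera images.
- retainer: Fixed retainer: a pale wooden board 120 x 345 x 12 mm. Origin: centre of the board's underside, on the shelf (z = 0); z up; its y axis runs along the board from the dark end cheek (inner face at y = -150 mm, 62 mm above the board) to the grey gearbox (90 x 90 mm, centred at y = +120 mm, top at z = 68 mm) that carries the handwheel. Scale (10 mm divisions) along its +x edge.
- axle (a point): Point on the handwheel's vertical axis, at the height of the middle of the crank grip (112 mm above the shelf). The handwheel is an aluminium disc of 112 mm diameter, its top 86 mm above the shelf; its dark hub cap stands only 2 mm proud.
- crank (a point): Middle of the crank grip, an upright black cylinder of 18 mm diameter and 50 mm length (from 87 to 137 mm above the shelf) that stands on the disc 40 mm from the axis and spins freely on its own pin, so it can be held without turning the hand. The wheel stays where it is left.
- pinion (a joint): Angle of the gearbox pinion under the wheel, rad; grows as the wheel drives it clockwise seen from above, which moves the fence towards the cheek, 18 mm per rad. Force at the crank grip along its path: about 0.5 N in the slack, 2.5 to 3.5 N to drive the free fence, plus 0.45 N for each newton the fence pushes (sliding the tin takes 1 to 5 N of push).
- lost_motion (a joint): Slack between the handwheel and the pinion that drives the fence, rad: +0.2 when it is taken up clockwise (wheel drives the fence towards the cheek), -0.2 when it is taken up anticlockwise (wheel draws the fence away from the cheek); in between the wheel turns without moving the fence.
- fence: The sliding dark wooden fence, 90 mm wide, from 15 to 67 mm above the shelf. Its flat face towards the cheek is at y = 0 of its frame, whose axes are parallel to the retainer's. It travels along the retainer's y axis: face from y = +12 to -86 mm in the retainer's frame; it is moved by the handwheel only.
- pointer (a point): Outer tip of the fence's white pointer, in the plane of the fence's face towards the cheek (same y).
- mark: The blue mark clip, 14 x 5 x 24 mm, standing on the shelf beside the board's scale edge; fixed. Origin: underside, at the middle of the 5 mm width; axes parallel to the retainer's. The pointer is on the mark when it has the same y, seen along the board. It stands 12 to 26 mm from where the fence presses the tin home.
- tin: The closed red candy tin, 80 mm long along its y, 95 mm along its x, 58 mm high, about 0.3 kg, loose on the board between the cheek and the fence. Origin: centre of its underside. Flat against the cheek its centre is at y = -110 mm in the retainer's frame. It dents at 20 N; it is stiff: from first touch against the cheek the push rises by about 10 N per half millimetre of fence travel.
- jar: Glass jar with a steel twist cap, 72 mm diameter, 110 mm high; bystander. Origin: centre of its underside.
- teapot: Small blue ceramic teapot, 104 mm body diameter, 87 mm high, spout to +y, handle to -y; bystander. Origin: centre of its underside.
- strainer: Stainless tea strainer, 68 mm bowl, 24 mm high, handle reaching 110 mm along its +x; bystander. Origin: under the bowl's centre.
- incense_holder: Dark wooden incense holder, 36 x 200 x 20 mm; bystander. Origin: centre of its underside.
- cup: White ceramic cup, 72 mm diameter, 55 mm high; bystander. Origin: centre of its underside.
- scoop: Wooden tea scoop, 150 mm long along its x; bystander. Origin: centre of its underside.

How it is judged:
By the outcome, as a careful person would: the job done as asked, in the order asked, and still so for the second after the job is handed in, with the robot touching nothing.
It also fails if it takes over 64 s, if anything falls off the work surface, if the arm or the gripper's body presses on something with over 40 N, if the wrist force passes 120 N, or if a joint passes its speed limit or range.

### The arm

A 6-joint arm with a two-finger parallel gripper is mounted at the origin on the work surface. World frame = base frame: x ahead of the robot, y to its left, z up, the work surface at z = 0. Lengths are in m, angles in rad, forces in N, time in s.
With the tool pointing down it reaches from about 0.3 to 1 m from the base axis. Payload 5.1 kg.
Tool frame: the origin (TCP) lies on the centre line of the jaws, within the pads' length; the fingertips stand 11 mm ahead of it and the grasp point (between the pads) lies 8 mm behind it; x points along the fingers, y is the direction in which the jaws open and shut, and the axes are right-handed (so a half turn about x gives the same grasp; the last joint's range is limited). The gripper opens to 95 mm and grips with 3 to 60 N. Pads are 20 mm wide; open, the fingers measure 119 mm over their backs; the gripper's body (75 mm by 180 mm) begins 59 mm behind the grasp point.
Start: joints at [-1.304, 0.124, 1.65, -0, 1.367, -0.083], TCP at [0.223, -0.611, 0.226] pointing down, gripper open.
Joint ranges: [-2.61, 2.61], [-1.02, 2.33], [0.03, 2.71], [-1.35, 4.49], [0.32, 2.68], [-2.91, 2.91]. Speed limits (rad/s): [2.57, 2.57, 3.14, 3.14, 3.14, 3.14].

### API

Orientations are given as [roll, pitch, yaw] about the fixed x, y, z axes, in that order (R = Rz(yaw) Ry(pitch) Rx(roll)).
In Python, from station import env gives the robot as it stands. Calls block until the motion is done:
- env.move_to(position, orientation): joint-space move of the TCP to a pose.
- env.servo_line(position, rotation=None, vel=0.15): straight line of the TCP; rotation=None keeps the orientation; vel is the mean speed in m/s.
- env.goto_joints(angles): joint-space move.
- env.grip(opening, grasp_force=None): finger opening in m; grasp_force is the grip in N (None keeps the last); returns when the fingers have stopped.
- env.pause(seconds).
- env.inverse_kinematics(position, orientation): joint angles nearest the present ones, or None.
- env.sense(): the state.
- env.capture(name): name is "scene" or "side" or "wrist"; returns a dict with "pixels" (400x640x3 uint8, red, green, blue), "mtx" (3x3 intrinsics, pixels), "D" ([k1, k2, p1, p2, k3] as OpenCV has them; the pictures are not rectified), "R" (3x3) and "t" (3): a world point X has camera coordinates R X + t; the wrist camera has in their place "T_tool_cam" (4x4, takes a point from camera to tool coordinates, whose origin is the TCP and whose axes are the tool frame's). Camera axes: x right, y down, z forward; pixel columns grow to the right and rows downward; lengths in m; the calibration is good to about 2 mm. A picture is of the moment at which its call begins: read the wrist's pose just before it. There is no depth.
A pose or a line that the arm cannot do raises env.Unreachable and nothing moves.
- env.finish_job(): hands the job in, once; it reports no verdict.
The state is a dict: "time_s": time; "joint_pos": joint angles; "dq": joint speeds; "joint_torque": joint torques, N m; "ee_pos": TCP position; "tool_rot": TCP orientation; "wrist_force": force on the tool from outside, world axes, zero at the start; "wrist_torque": the same for the moment, N m; "finger_gap": finger opening in m.
Only numpy, scipy, OpenCV 4.12 (cv2) and the standard library are available. Lean on these libraries where they do the work, as an engineer would, in place of code of your own. Each camera call takes 0.05 s, during which the arm holds its last target.

## Working session

There is one attempt and no reset: what is moved stays moved. The work goes in short steps, each a Python script; the robot and the scene stay as the last script left them, time stands still between calls to the robot, and variables do not carry over. Pictures are saved under pics/ and viewed, and the job is handed in when it is done.

```bash
ls; mkdir -p pics
cat > h.py <<'E'
import numpy as np, cv2
from station import env
def snap(n,f):
    s=env.sense(); c=env.capture(n); cv2.imwrite('pics/'+f+'.png',c['pixels'][:,:,::-1])
    np.savez('pics/'+f+'.npz',ee=s['ee_pos'],rot=s['tool_rot'],**c); return c,s
E
python3 - <<'E'
from h import *
for n in ['scene','side','wrist']:
    c,s=snap(n,n+'0')
    print(n,{k:np.round(v,3).tolist() for k,v in c.items() if k!='pixels'})
print(s)
E
```

```text
pics
scene {'mtx': [[439.314, 0.0, 317.039], [0.0, 439.314, 204.971], [0.0, 0.0, 1.0]], 'D': [-0.043, 0.0, 0.0, 0.0, 0.0], 'R': [[-0.815, 0.58, 0.008], [0.491, 0.698, -0.521], [-0.307, -0.42, -0.854]], 't': [0.459, -0.209, 1.245]}
side {'mtx': [[383.499, 0.0, 323.371], [0.0, 383.499, 199.286], [0.0, 0.0, 1.0]], 'D': [0.019, 0.0, 0.0, 0.0, 0.0], 'R': [[0.998, -0.058, -0.028], [-0.052, -0.481, -0.875], [0.038, 0.875, -0.483]], 't': [-0.543, 0.111, 0.835]}
wrist {'mtx': [[357.487, 0.0, 315.443], [0.0, 357.487, 202.031], [0.0, 0.0, 1.0]], 'D': [-0.036, 0.0, 0.0, 0.0, 0.0], 'T_tool_cam': [[-0.0, -0.258, 0.966, -0.158], [1.0, -0.0, 0.0, 0.001], [0.0, 0.966, 0.258, -0.074], [0.0, 0.0, 0.0, 1.0]]}
{'time_s': 0.1, 'joint_pos': array([-1.30361904e+00,  1.24444259e-01,  1.65156186e+00, -3.49573490e-05,
        1.36750296e+00, -8.25903326e-02]), 'dq': array([ 1.99476236e-03, -3.18324345e-03, -3.89054217e-03, -5.99963371e-05,
       -1.15641396e-03, -3.82538595e-04]), 'joint_torque': array([ 9.00220984e-04, -4.18881440e+01, -3.61096573e+01,  7.77882873e-02,
        4.62092331e-02, -6.26746646e-05]), 'ee_pos': array([ 0.22255903, -0.61009924,  0.22449269]), 'tool_rot': array([-1.6355304 ,  1.56887959,  1.85583697]), 'wrist_force': array([-0.97971016,  0.30566073,  0.22345656]), 'wrist_torque': array([ 0.00841987, -0.05700438,  0.08545381]), 'finger_gap': 0.09504966007080645}
```

View pics/scene0.png

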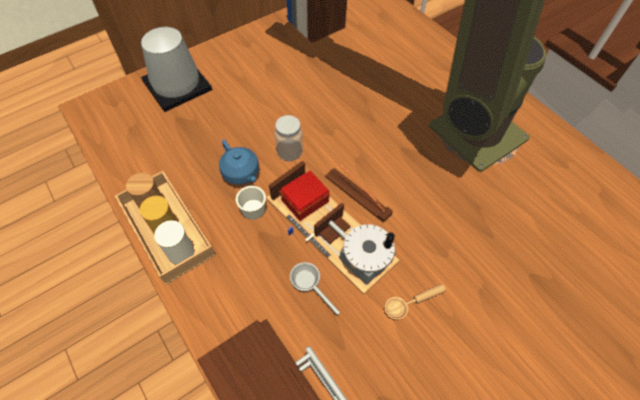

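View pics/side0.png

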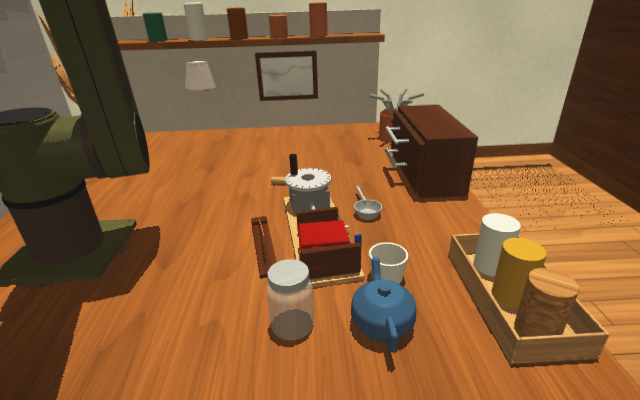

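View pics/wrist0.png

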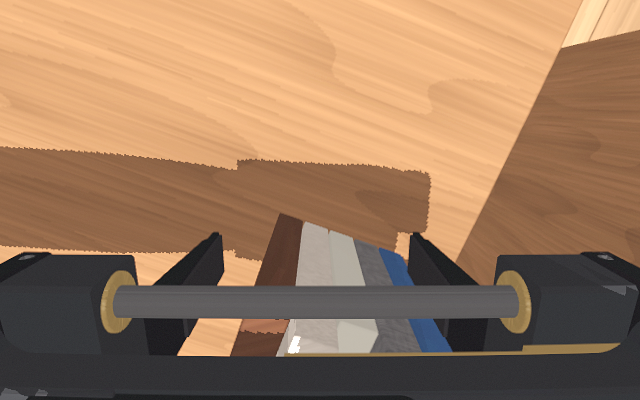

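```bash
cat >> h.py <<'E'
from scipy.spatial.transform import Rotation as Ro
def campose(d,wrist=False):
    if wrist:
        T=np.eye(4);T[:3,:3]=Ro.from_euler('xyz',d['rot']).as_matrix();T[:3,3]=d['ee']
        T=T@d['T_tool_cam']; return T[:3,:3],T[:3,3]
    return d['R'].T,-d['R'].T@d['t']
def ray(f,uv,wrist=False):
    d=np.load('pics/'+f+'.npz'); Rw,C=campose(d,wrist)
    p=cv2.undistortPoints(np.array(uv,float).reshape(-1,1,2),d['mtx'],d['D'])[:,0]
    return C,np.c_[p,np.ones(len(p))]@Rw.T
def onz(f,uv,z,wrist=False):
    C,D=ray(f,uv,wrist); return C+D*((z-C[2])/D[:,2])[:,None]
def proj(f,X,wrist=False):
    d=np.load('pics/'+f+'.npz'); Rw,C=campose(d,wrist)
    Rc=Rw.T;t=-Rc@C
    return cv2.projectPoints(np.atleast_2d(X).astype(float),cv2.Rodrigues(Rc)[0],t,d['mtx'],d['D'])[0][:,0]
E
python3 - <<'E'
from h import *
np.set_printoptions(precision=4,suppress=True)
print(onz('scene0',[[369,247]],.088), onz('scene0',[[390,236]],.137),onz('scene0',[[364,289],[398,259]],.012))
print(onz('side0',[[308,178]],.088), onz('side0',[[293,155]],.137))
for f in ['scene0','side0']:
    im=cv2.imread(f'pics/{f}.png')
    a=im[140:310,220:460] if f=='scene0' else im[140:310,220:420]
    cv2.imwrite(f'pics/{f}c.png',cv2.resize(a,None,fx=3.3,fy=3.3,interpolation=2))
E
```

```text
[[0.5184 0.1314 0.088 ]] [[0.486  0.1524 0.137 ]] [[0.5634 0.1825 0.012 ]
 [0.4525 0.1709 0.012 ]]
[[0.5168 0.1204 0.088 ]] [[0.4839 0.1492 0.137 ]]
```

View pics/scene0c.png

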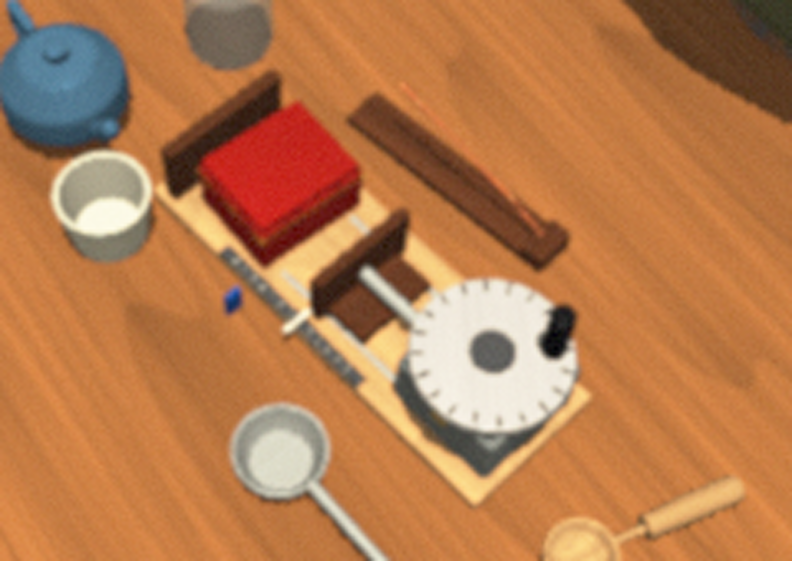

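Run:
```python
from h import *
np.set_printoptions(precision=4,suppress=True)
print(onz('scene0',[[364,291],[399,260],[267,197]],.012))
s=env.sense(); print(Ro.from_euler('xyz',s['tool_rot']).as_matrix())
def rot(yaw): # tool x down, tool z along retainer +y
    z=np.array([-np.sin(yaw),np.cos(yaw),0]);x=np.array([0,0,-1.]);return np.c_[x,np.cross(z,x),z]
for yaw in [.1,.1+np.pi,.1+np.pi/2,.1-np.pi/2]:
    r=Ro.from_matrix(rot(yaw)).as_euler('xyz'); print(yaw,r,env.inverse_kinematics([.53,-.03,.3],r),env.inverse_kinematics([.49,.16,.107],r))
```

```text
[[ 0.5663  0.1862  0.012 ]
 [ 0.4522  0.1742  0.012 ]
 [ 0.6113 -0.1506  0.012 ]]
[[-0.0005  0.3427 -0.9394]
 [ 0.0016 -0.9394 -0.3427]
 [-1.     -0.0016 -0.0001]]
0.1 [-1.6708  1.5708  0.    ] [-0.1577 -0.1782  1.8225 -0.      1.4974  2.8839] None
3.241592653589793 [1.4708 1.5708 0.    ] [-0.1577 -0.1782  1.8225 -0.      1.4974 -0.2577] [ 0.2114 -0.0688  2.0553 -0.      1.1551  0.1114]
1.6707963267948966 [3.0416 1.5708 0.    ] [-0.1577 -0.1782  1.8225  0.      1.4974  1.3131] [ 0.2114 -0.0688  2.0553 -0.      1.1551  1.6822]
-1.4707963267948965 [-0.1     1.5708  0.    ] [-0.1577 -0.1782  1.8225  0.      1.4974 -1.8285] [ 0.2114 -0.0688  2.0553 -0.      1.1551 -1.4594]<sys>:0: UserWarning: Gimbal lock detected. Setting third angle to zero since it is not possible to uniquely determine all angles.
```

```bash
cat >> h.py <<'E'
def rot(yaw):
    z=np.array([-np.sin(yaw),np.cos(yaw),0]);x=np.array([0,0,-1.]);return np.c_[x,np.cross(z,x),z]
import warnings; warnings.filterwarnings('ignore')
def eul(yaw): return Ro.from_matrix(rot(yaw)).as_euler('xyz')
np.set_printoptions(precision=4,suppress=True)
E
python3 - <<'E'
from h import *
print(eul(.9),env.inverse_kinematics([.54,.03,.27],eul(.9)))
env.move_to([.54,.03,.27],eul(.9)); env.pause(.2); c,s=snap('wrist','w1'); print(s['ee_pos'],s['time_s'],s['wrist_force'])
env.servo_line([.46,.19,.25],vel=.2); env.pause(.2); c,s=snap('wrist','w2');print(s['ee_pos'],s['time_s'],s['wrist_force'])
E
```

```text
[-2.4708  1.5708  0.    ] [-0.0438 -0.1433  1.8412  0.      1.4437  2.1978]
[0.5401 0.0296 0.2699] 2.8917 [-0.4226  0.5403 -0.1736]
[0.4604 0.1893 0.2501] 4.1917 [ 1.0188 -0.0075 -0.2102]
```

View pics/w1.png

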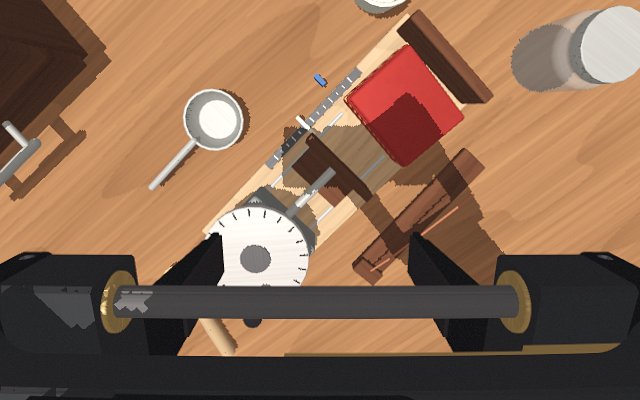

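View pics/w2.png

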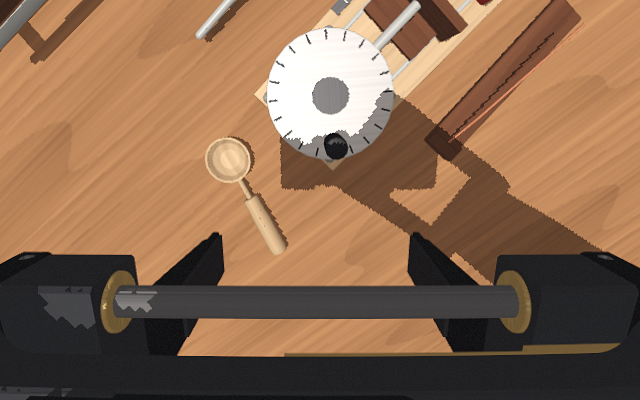

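Run:
```python
from h import *
im=cv2.imread('pics/w2.png').astype(int)
g=im.max(2)
m=(g<45).astype(np.uint8); m[:100]=0;m[200:]=0
n,l,st,ce=cv2.connectedComponentsWithStats(m)
print([ (st[i].tolist(),ce[i]) for i in range(1,n) if st[i][4]>50])
# hub: dark grey in w2
sat=im.max(2)-im.min(2)
for f,(u,v) in [('w1',(256,258)),('w2',(330,96))]:
    im=cv2.imread(f'pics/{f}.png').astype(int);sat=im.max(2)-im.min(2);g=im.mean(2)
    m=((g<165)&(g>70)&(sat<30)).astype(np.uint8);k=np.zeros_like(m);k[v-22:v+23,u-22:u+23]=m[v-22:v+23,u-22:u+23]
    k=cv2.morphologyEx(k,cv2.MORPH_OPEN,np.ones((5,5)))
    n,l,st,ce=cv2.connectedComponentsWithStats(k)
    i=1+np.argmax(st[1:,4]); print(f,st[i],ce[i],onz(f,[ce[i]],.088,True))
im=cv2.imread('pics/w2.png'); cv2.imwrite('pics/w2c.png',cv2.resize(im[0:200,220:460],None,fx=3,fy=3,interpolation=0))
im=cv2.imread('pics/w1.png'); cv2.imwrite('pics/w1c.png',cv2.resize(im[0:240,250:500],None,fx=3,fy=2.5*1.0,interpolation=0) if 0 else cv2.resize(im[10:210,250:500],None,fx=3,fy=3,interpolation=0))
```

```text
[([324, 133, 24, 26, 393], array([335.0076, 146.8575]))]
w1 [240 245  31  28 668] [254.8832 258.4027] [[0.5189 0.1273 0.088 ]]
w2 [ 313   77   35   37 1046] [329.9503  95.0927] [[0.5186 0.1283 0.088 ]]
```

View pics/w2c.png

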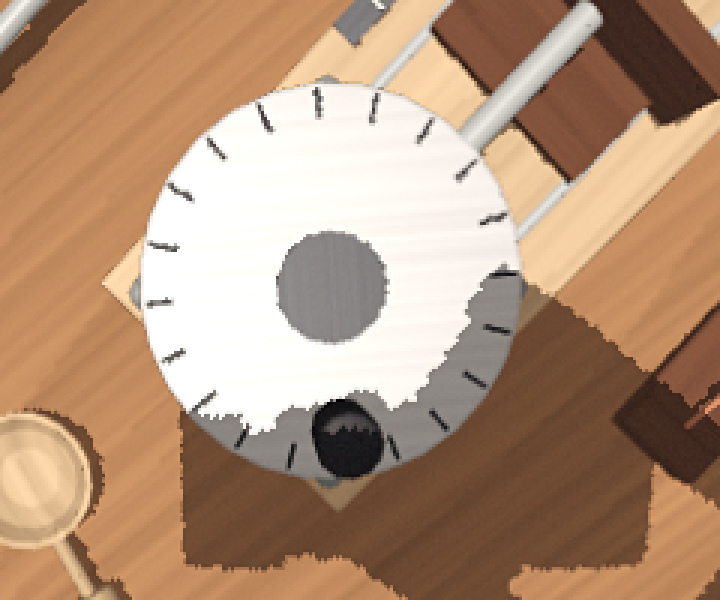

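View pics/w1c.png

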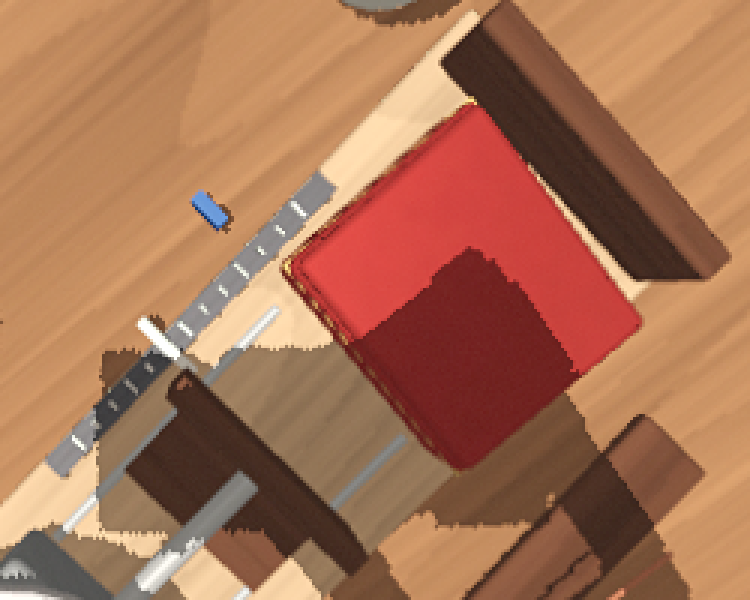

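Run:
```python
from h import *
A=np.array([.5187,.1278])
for uv in [(335.7,146),(335,146.5)]:
  for z in (.112,.13):
    P=onz('w2',[uv],z,True)[0]; d=P[:2]-A; print(z,P,np.hypot(*d),np.degrees(np.arctan2(d[1],d[0])))
E_=onz('w1',[(409.3,14),(250,177.7)],.012,True); d=E_[0]-E_[1]; yaw=np.arctan2(d[1],d[0])+np.pi/2; print('edge',E_,yaw)
# disc check
ca,sa=np.cos(yaw),np.sin(yaw); ex=np.array([ca,sa]);ey=np.array([-sa,ca]); O=A-.12*ey
print('O',O)
def loc(P): return np.array([(P[:2]-O)@ex,(P[:2]-O)@ey])*1000
print('edge x',loc(E_[0]),loc(E_[1]))
c=lambda u,v:(250+u/3,10+v/3)
for z in (.012,.016,.02,.03): print('pointer',z,loc(onz('w1',[c(142,322)],z,True)[0]))
print('mark top',loc(onz('w1',[c(209,207)],.024,True)[0]))
im=cv2.imread('pics/w1.png').astype(int); b=((im[:,:,0]>im[:,:,2]+40)).astype(np.uint8)
n,l,st,ce=cv2.connectedComponentsWithStats(b); print([(st[i].tolist(),ce[i],loc(onz('w1',[ce[i]],.022,True)[0])) for i in range(1,n) if st[i][4]>20])
print('tin corners', [loc(P) for P in onz('w1',[c(475,105),c(642,325),c(462,470),c(285,265)],.058,True)])
print('cheek top inner', [loc(P) for P in onz('w1',[c(440,60),c(637,278),c(505,0),c(730,258)],.074,True)])
print('fence top', [loc(P) for P in onz('w1',[c(186,370),c(368,550)],.067,True)])
print('scale', [loc(P) for P in onz('w1',[c(318,172),c(335,190),c(48,460)],.0125,True)])
```

```text
0.112 [0.4838 0.1506 0.112 ] 0.041699805646520455 146.8911666751513
0.13 [0.4859 0.1502 0.13  ] 0.039712945719092896 145.71493186946068
0.112 [0.4838 0.1513 0.112 ] 0.04205934969460737 146.06299083307172
0.13 [0.4859 0.1508 0.13  ] 0.04006215315946049 144.90823106793934
edge [[ 0.6117 -0.1542  0.012 ]
 [ 0.5829  0.0959  0.012 ]] 0.11451463155462283
O [0.5324 0.0086]
edge x [  60.1526 -170.7441] [60.1526 80.9443]
pointer 0.012 [69.0792 -8.6869]
pointer 0.016 [69.0178 -8.9091]
pointer 0.02 [68.9564 -9.1313]
pointer 0.03 [68.8028 -9.6868]
mark top [ 80.0489 -55.2249]
[([314, 74, 12, 13, 74], array([319.3919,  79.8243]), array([ 79.7412, -54.5292]))]
tin corners [array([  40.3823, -136.2709]), array([ -51.7608, -130.5358]), array([-45.6683, -54.1349]), array([ 47.6647, -58.136 ])]
cheek top inner [array([  58.5542, -132.7218]), array([ -34.208 , -134.5054]), array([  57.2689, -158.1658]), array([ -50.5479, -159.9735])]
fence top [array([ 47.0237, -10.9089]), array([-40.954 , -11.8959])]
scale [array([ 61.0112, -92.8006]), array([ 52.0394, -92.905 ]), array([58.3897, 54.8739])]
```

```bash
cat >> h.py <<'E'
A0=np.array([.5187,.1278]); YAW=1.2; ZG=.108; Rr=.040
RET_YAW=.1145
def F(n=5,dt=.02):
    a=[]
    for i in range(n):
        a.append(env.sense()['wrist_force']); 
        if i<n-1: env.pause(dt)
    a=np.array(a); return a.mean(0),a.std(0)
def cp(A,th,z=ZG,r=Rr): return [A[0]+r*np.cos(th),A[1]+r*np.sin(th),z]
E
python3 - <<'E'
from h import *
th=np.radians(145.7)
env.grip(.045,30)
env.move_to(cp(A0,th,.20),eul(YAW))
env.servo_line(cp(A0,th,ZG),vel=.12); env.pause(.2)
print(env.sense()['time_s'],F())
c,s=snap('wrist','w3'); snap('scene','s3');print(s['ee_pos'],cp(A0,th))
E
```

```text
6.7917 (array([-0.1594, -0.4132, -0.324 ]), array([0.4861, 0.3751, 0.5139]))
[0.4861 0.1504 0.1087] [np.float64(0.4856560682201695), np.float64(0.15034104195750286), 0.108]
```

View pics/w3.png

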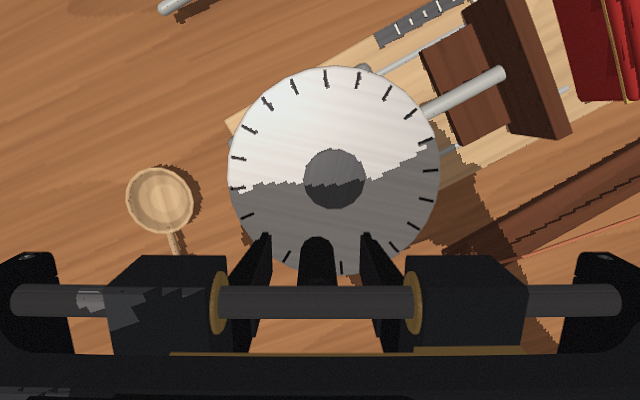

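View pics/s3.png

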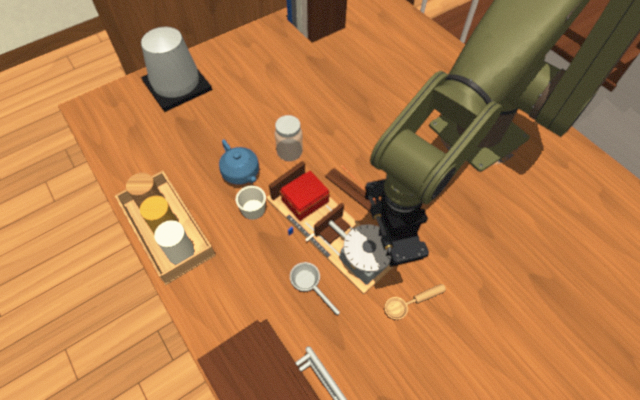

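```bash
cat >> h.py <<'E'
def rt(th,f): # radial (outward), clockwise tangential components of force on tool
    er=np.array([np.cos(th),np.sin(th)]); et=np.array([np.sin(th),-np.cos(th)])
    return f[:2]@er, f[:2]@et
def ang(A): 
    p=env.sense()['ee_pos'][:2]-A; return np.arctan2(p[1],p[0]),np.hypot(*p)
E
python3 - <<'E'
from h import *
env.grip(.0,30); s=env.sense(); print('gap',s['finger_gap'],s['ee_pos'],s['time_s'])
th=np.radians(145.7); f,sd=F(8); print(f,rt(th,f),ang(A0))
for k in range(4):
    th-=.1; env.servo_line(cp(A0,th),vel=.04); f,sd=F(6); print(np.degrees(th),rt(th,f),f[2],ang(A0),env.sense()['time_s'])
E
```

```text
gap 0.017621907987671912 [0.4856 0.1503 0.108 ] 7.525
[ 0.1707 -0.6156  0.0602] (np.float64(-0.4878916570126709), np.float64(-0.4123701801495375)) (np.float64(2.5435711899786035), np.float64(0.03998328153264054))
139.97042204869174 (np.float64(-0.5011900811766333), np.float64(-0.9505198302977448)) 0.2644784321931553 (np.float64(2.441347826452337), np.float64(0.03998589927404243)) 7.975
134.24084409738353 (np.float64(-0.5298205703917741), np.float64(-0.829200211940112)) 0.3686409760085004 (np.float64(2.339615238602947), np.float64(0.039993292137020346)) 8.3083
128.5112661460753 (np.float64(-0.6857512482877899), np.float64(-1.0607754304916792)) -0.013625921554592302 (np.float64(2.2370993081781), np.float64(0.04000971550833107)) 8.6417
122.78168819476704 (np.float64(-0.8968176726415226), np.float64(-0.9804216802751833)) 0.1556356189045968 (np.float64(2.137363584982153), np.float64(0.040006651501205866)) 8.975
```

Run:
```python
from h import *
th=ang(A0)[0]; th0=th
for k in range(12):
    th-=.15; env.servo_line(cp(A0,th),vel=.05); f,sd=F(4); r,t=rt(th,f); print(round(th,3),round(r,2),round(t,2),ang(A0)[1],env.sense()['time_s'],env.sense()['finger_gap'])
    if abs(t)>6.5 or abs(r)>12: break
snap('wrist','w4')
```

```text
1.987 -0.94 0.03 0.0399986078120671 9.3 0.01723921283348214
1.837 -1.67 -0.46 0.04000201931378663 9.6167 0.017151572459702967
1.687 -1.36 -0.36 0.04000724352834758 9.9333 0.017369163511936108
1.537 -1.23 -0.39 0.039994308257490244 10.25 0.017707004749084577
1.387 -1.06 -0.66 0.04001343001414812 10.5667 0.017130786431376603
1.237 -1.42 -0.35 0.0400232031009094 10.8833 0.01737306315706666
1.087 -1.24 -0.92 0.04002037995684478 11.2 0.017762703515935757
0.937 -1.2 -0.67 0.040035195696844134 11.5167 0.017388987090951928
0.787 -0.86 -0.27 0.04001801584747841 11.8333 0.017960396299236514
0.637 -1.22 -0.66 0.040029529067342785 12.15 0.017690532033653172
0.487 -1.31 -0.77 0.04003284949854939 12.4667 0.01769536102227106
0.337 -1.07 -0.58 0.04003996111286281 12.7833 0.017377298492863385
```

View pics/w4.png

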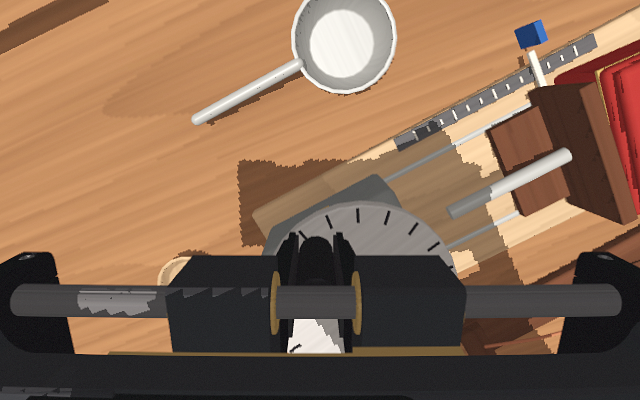

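```bash
cat >> h.py <<'E'
ex=np.array([np.cos(RET_YAW),np.sin(RET_YAW)]);ey=np.array([-np.sin(RET_YAW),np.cos(RET_YAW)]);O=A0-.12*ey
def loc(P): return np.array([(P[:2]-O)@ex,(P[:2]-O)@ey])*1000
E
python3 - <<'E'
from h import *
for z in(.012,.02,.03): print(loc(onz('w4',[(531,52)],z,True)[0]))
print('mark',[loc(p) for p in onz('w4',[(530,34)],.024,True)])
im=cv2.imread('pics/w4.png'); cv2.imwrite('pics/w4c.png',cv2.resize(im[0:150,440:640],None,fx=4,fy=4,interpolation=0))
th=ang(A0)[0]; print(th)
for v in (.04,.04,.01):
    th-=.03 if v>.02 else .015; t0=env.sense()['time_s'];env.servo_line(cp(A0,th),vel=v); 
    for i in range(6):
        s=env.sense(); print(round(s['time_s']-t0,3),np.round(rt(th,s['wrist_force']),2),s['wrist_torque'],s['dq'][:3],ang(A0)[0]-th); env.pause(.005)
E
```

```text
[ 69.4701 -51.3752]
[ 70.5784 -46.7929]
[ 71.9639 -41.0651]
mark [array([ 81.6491, -47.6529])]
0.32842665422900547
0.25 [-0.86 -1.7 ] [ 0.3884  0.2856 -0.0018] [ 0.0024  0.     -0.0021] 0.002372135574462475
0.258 [-1.33 -2.04] [ 0.336   0.2949 -0.0237] [ 0.0004 -0.0011  0.0005] 0.002268230591518039
0.267 [-1.72 -1.47] [0.3253 0.2717 0.0347] [ 0.0015  0.0005 -0.0016] 0.0032033780702463988
0.275 [-0.54 -2.35] [0.3462 0.3135 0.0289] [0.0015 0.0005 0.0007] 0.0019658518977360706
0.283 [-1.05 -0.88] [ 0.366   0.3213 -0.0246] [ 0.0015 -0.003   0.0011] 0.0014486896622774026
0.292 [-1.15 -1.76] [0.3513 0.2978 0.0151] [-0.0006  0.0016 -0.0002] 0.0019225857923023115
0.25 [-0.66 -2.09] [ 0.5422  0.3117 -0.0305] [ 0.0015 -0.0005 -0.0013] 0.001854667424697476
0.258 [ 0.11 -2.03] [ 0.4883  0.2904 -0.0141] [-0.      0.0009  0.0009] 0.002067251716785068
0.267 [-0.28 -2.6 ] [ 0.4681  0.3366 -0.0376] [ 0.0002 -0.0008 -0.0015] 0.0023633562929947782
0.275 [-0.18 -3.23] [ 0.4769  0.3194 -0.0346] [ 0.0014  0.0002 -0.0019] 0.0027973669499717913
0.283 [-0.91 -2.22] [ 0.5323  0.2842 -0.0276] [-0.0002  0.0004  0.0008] 0.0023914578864248637
0.292 [-1.17 -2.15] [0.5634 0.2771 0.0474] [ 0.0013  0.0005 -0.0006] 0.0020270872675650087
0.25 [-1.06 -2.31] [0.5124 0.286  0.0371] [ 0.001  -0.0007 -0.0013] 0.00047612848097788874
0.258 [-0.01 -2.87] [ 0.5478  0.2743 -0.051 ] [0.0009 0.0008 0.0001] 4.41341968189235e-05
0.267 [-0.26 -1.82] [ 0.5123  0.277  -0.019 ] [-0.0004 -0.0007 -0.0006] 0.0005324660219886423
0.275 [-0.96 -2.61] [0.5415 0.3009 0.0474] [-0.0014 -0.0005  0.0015] 1.1037477668507378e-05
0.283 [-1.67 -3.19] [0.4962 0.2803 0.0256] [-0.0025 -0.0012 -0.0012] -1.5420707234481412e-06
0.292 [-0.88 -2.05] [0.4736 0.2281 0.0034] [0.0011 0.0004 0.0005] -6.005031066963484e-05
```

View pics/w4c.png

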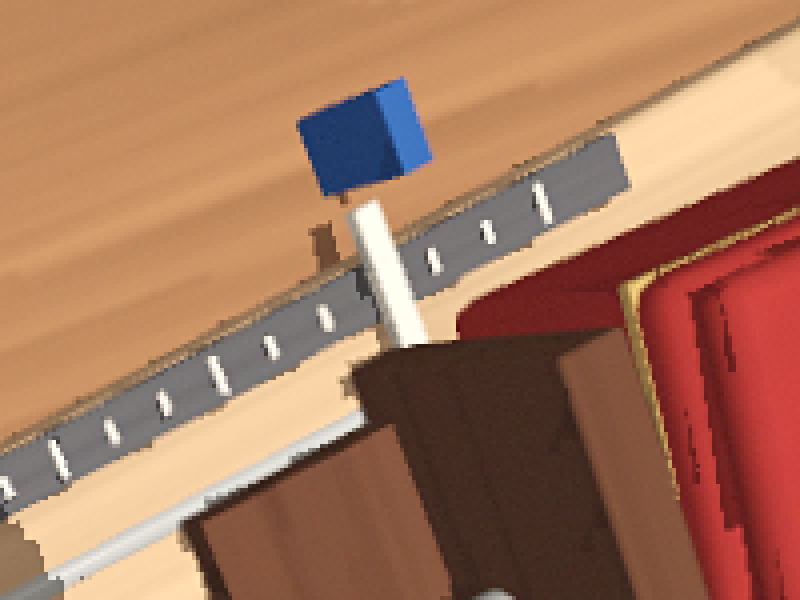

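Run:
```python
from h import *
c=lambda u,v:(440+u/4,v/4)
print('fence face top',[loc(p) for p in onz('w4',[c(622,330),c(708,598)],.067,True)])
print('mark top corners',[loc(p) for p in onz('w4',[c(403,78),c(433,158),c(403,173),c(375,93)],.024,True)])
print('cam w4',campose(np.load('pics/w4.npz'),True)[1])
m=onz('w4',[c(403,125)],.024,True)[0];print(m,loc(m))
d=[onz('scene0',[(232/3.3+220,300/3.3+140)],z)[0] for z in (.012,.024)]; print('mark scene',[loc(p) for p in d])
for z in(.012,.016,.02,.024,.03): print('ptr',z,loc(onz('w4',[c(368,205)],z,True)[0]),loc(onz('w1',[(297.3,117.3)],z,True)[0]))
```

```text
fence face top [array([ 46.1106, -46.7982]), array([  4.8252, -47.4403])]
mark top corners [array([ 86.6201, -56.8603]), array([ 73.1766, -57.2172]), array([ 73.2518, -52.0434]), array([ 86.5654, -52.0378])]
cam w4 [0.6257 0.1143 0.2664]
[ 0.6182 -0.0364  0.024 ] [ 80.0511 -54.4863]
mark scene [array([ 78.7518, -53.7889]), array([ 82.4755, -48.5626])]
ptr 0.012 [ 69.6101 -52.1567] [69.1337 -8.6857]
ptr 0.016 [ 70.1621 -49.8533] [69.0718 -8.9079]
ptr 0.02 [ 70.7141 -47.5499] [69.0099 -9.1301]
ptr 0.024 [ 71.266  -45.2465] [68.948  -9.3523]
ptr 0.03 [ 72.094  -41.7914] [68.8551 -9.6856]
```

Run:
```python
from h import *
th=ang(A0)[0]
for k in range(10):
    th-=.085; env.servo_line(cp(A0,th),vel=.025); f,sd=F(4,.01); r,t=rt(th,f); a=ang(A0);print(round(th,3),round(r,2),round(t,2),np.round(a[0]-th,4),a[1],env.sense()['time_s'],env.sense()['finger_gap'])
    if abs(t)>5.5 or abs(r)>10: break
snap('wrist','w5')
```

```text
0.168 -1.08 -1.99 -0.0068 0.04002595354381868 14.0417 0.017777631709769048
0.083 -0.81 -2.09 -0.0055 0.04004754149100708 14.35 0.01746529359854733
-0.002 -0.93 -1.64 -0.0056 0.04005055293795648 14.6583 0.017699606664351514
-0.087 -0.94 -1.91 -0.0062 0.04005116278115392 14.9667 0.017571588172041363
-0.172 -1.0 -1.82 -0.0057 0.0400660217131184 15.275 0.01754480533772977
-0.257 -0.89 -1.79 -0.0058 0.040060443234695924 15.5833 0.01746593003828101
-0.342 -1.18 -2.16 -0.0055 0.04007103689653653 15.8917 0.0175029644510464
-0.427 -0.83 -2.27 -0.0052 0.04008127390472964 16.2 0.01771060395630407
-0.512 -0.83 -2.03 -0.0056 0.04009072586836449 16.5083 0.017974570556760938
-0.597 -0.86 -2.63 -0.0052 0.040070933847150075 16.8167 0.01754669010246079
```

View pics/w5.png

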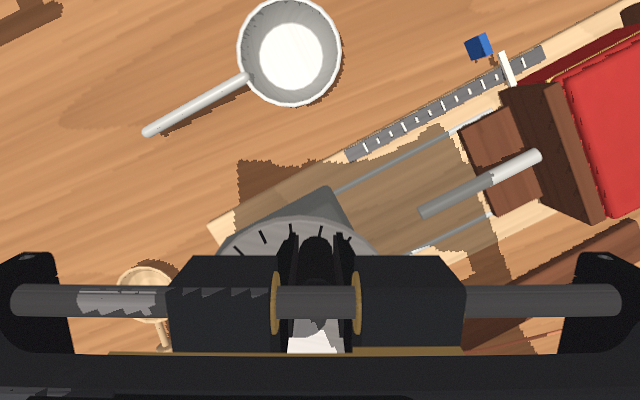

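Run:
```python
from h import *
th=ang(A0)[0]; base=[]
while True:
    th-=.03 if th>-.76 else .012; env.servo_line(cp(A0,th),vel=.008 if th<-.76 else .015); f,sd=F(6,.008); r,t=rt(th,f); a=ang(A0);s=env.sense();print(round(th,3),round(r,2),round(t,2),np.round(a[0]-th,4),s['time_s'],s['wrist_torque'])
    if abs(t)>4.5 or abs(r)>10 or th<-.87: break
```

```text
-0.632 -0.81 -2.83 0.0006 17.1583 [ 0.6216 -0.1415  0.0641]
-0.662 -0.73 -2.99 -0.0001 17.45 [ 0.6704 -0.2317 -0.0005]
-0.692 -0.93 -3.0 -0.0016 17.7417 [ 0.6356 -0.1965  0.0015]
-0.722 -0.75 -2.77 -0.0015 18.0333 [ 0.6216 -0.2098  0.0128]
-0.752 -0.49 -2.41 -0.0019 18.325 [ 0.5801 -0.2008 -0.0082]
-0.782 -0.4 -2.97 -0.0009 18.6667 [ 0.5627 -0.3819  0.0078]
-0.794 -0.99 -3.16 0.0006 18.9583 [ 0.57   -0.3235 -0.0312]
-0.806 -0.63 -3.17 0.0002 19.25 [ 0.607  -0.404  -0.0508]
-0.818 -0.5 -2.95 -0.0002 19.5417 [ 0.5603 -0.3582  0.0542]
-0.83 -0.43 -3.94 0.0028 19.8333 [ 0.5962 -0.5045  0.0208]
-0.842 -0.26 -4.92 0.0107 20.125 [ 0.8325 -0.6431  0.0166]
```

Run:
```python
from h import *
th=-.842
f,sd=F(8,.01); a=ang(A0); print(rt(th,f),a[0]); env.pause(.15);f,sd=F(8,.01); a=ang(A0); print(rt(th,f),a[0],env.sense()['time_s'],env.sense()['ee_pos'],cp(A0,th))
c,s=snap('wrist','w6')
```

```text
(np.float64(-0.5411884956993445), np.float64(-5.003863075283417)) -0.8319597859716704
(np.float64(-0.9334003822338439), np.float64(-5.201292873291631)) -0.8313995536410058 20.3917 [0.5457 0.0982 0.1081] [np.float64(0.5453388882267607), np.float64(0.09796093778212607), 0.108]
```

View pics/w6.png

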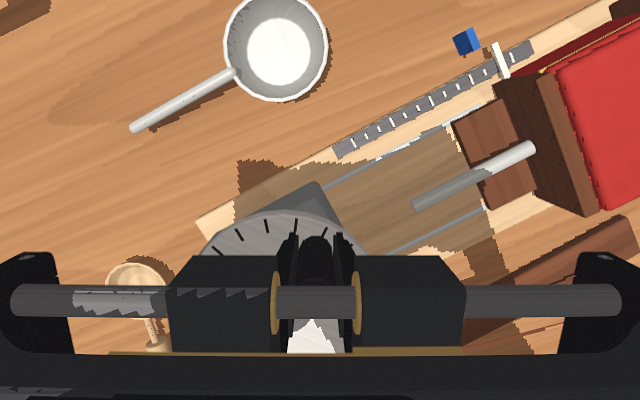

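Run:
```python
from h import *
im=cv2.imread('pics/w6.png'); cv2.imwrite('pics/w6c.png',cv2.resize(im[0:220,440:640],None,fx=4,fy=4,interpolation=0)[:,:800][0:600])
th=-.842
for k in range(6):
    th-=.006; env.servo_line(cp(A0,th),vel=.006); f,sd=F(8,.006); r,t=rt(th,f); a=ang(A0);s=env.sense();print(round(th,3),round(r,2),round(t,2),a[0],s['time_s'])
    if t<-6.4: break
```

```text
-0.848 -0.63 -5.77 -0.8332460784877087 20.75
-0.854 -0.58 -6.1 -0.8348475826973647 21.0583
-0.86 -0.67 -6.65 -0.836562006066151 21.3667
```

View pics/w6c.png

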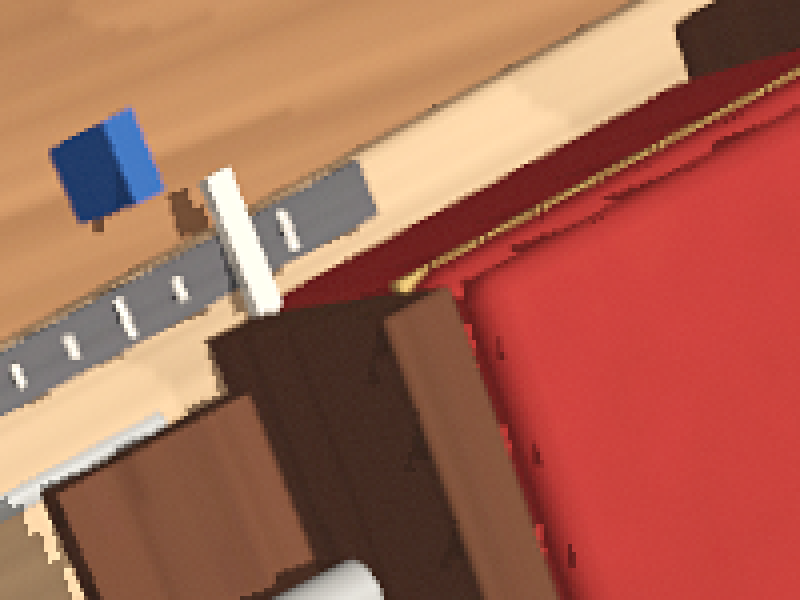

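Run:
```python
from h import *
c=lambda u,v:(440+u/4,v/4)
print('fence face top',[loc(p) for p in onz('w6',[c(453,290),c(558,598)],.067,True)])
print('mark top ctr',[loc(p) for p in onz('w6',[c(132,108),c(163,185),c(133,206),c(104,122)],.024,True)])
for z in(.016,.018,.02,.022): print('ptr',z,loc(onz('w6',[c(218,172)],z,True)[0]))
im=cv2.imread('pics/w6.png');print('cheek',loc(onz('w6',[c(690,80)],.03,True)[0]))
c,s=snap('scene','s6'); cv2.imwrite('pics/s6c.png',cv2.resize(c['pixels'][140:290,230:400,::-1],None,fx=4,fy=4,interpolation=2))
```

```text
fence face top [array([ 46.0903, -68.1542]), array([ -0.5525, -68.4431])]
mark top ctr [array([ 86.4637, -57.2389]), array([ 73.5905, -57.3707]), array([ 72.8594, -51.8689]), array([ 86.582 , -52.4775])]
ptr 0.016 [ 70.7969 -69.947 ]
ptr 0.018 [ 70.9412 -68.9636]
ptr 0.02 [ 71.0855 -67.9802]
ptr 0.022 [ 71.2298 -66.9968]
cheek [  50.7581 -135.1971]
```

View pics/s6c.png

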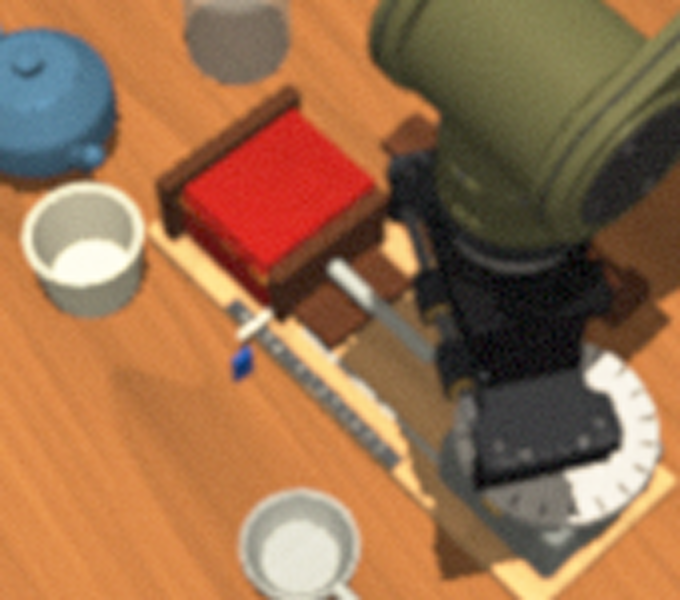

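Run:
```python
from h import *
th=-.86
f,sd=F(10,.006);print(rt(th,f),ang(A0)[0])
for k in range(3):
    th-=.006; env.servo_line(cp(A0,th),vel=.006); f,sd=F(10,.006); r,t=rt(th,f); a=ang(A0);s=env.sense();print(round(th,3),round(r,2),round(t,2),a[0],s['time_s'])
    if t<-7.3: break
snap('wrist','w7')
```

```text
(np.float64(-0.6953277421628965), np.float64(-6.663404955465728)) -0.8370168178751347
-0.866 -0.92 -7.24 -0.8387924809449578 21.8167
-0.872 -1.1 -7.82 -0.8400073012226716 22.1417
```

Run:
```python
from h import *
th=-.878
env.servo_line(cp(A0,th),vel=.006); f,sd=F(12,.006); r,t=rt(th,f); a=ang(A0);s=env.sense();print(round(th,3),round(r,2),round(t,2),a[0],s['time_s'])
env.pause(.3);f,sd=F(10,.006);print(rt(th,f),ang(A0)[0],env.sense()['finger_gap'])
snap('wrist','w7')
# unwind through slack
for k in range(5):
    th+=.12 if k else .06; env.servo_line(cp(A0,th),vel=.03); f,sd=F(4,.008); r,t=rt(th,f); a=ang(A0);print(round(th,3),round(r,2),round(t,2),a[0],env.sense()['time_s'])
snap('wrist','w8')
```

```text
-0.878 -0.93 -8.27 -0.8420013944368281 22.5333
(np.float64(-0.9511718370048724), np.float64(-8.560381337732792)) -0.8420634345507928 0.017181690370884965
-0.818 0.66 -2.38 -0.8245755952465561 23.2333
-0.698 0.36 -0.15 -0.7026361752531415 23.5667
-0.578 0.73 -0.55 -0.571526128698737 23.9
-0.458 0.97 -0.28 -0.4507484472570028 24.2333
-0.338 1.2 1.27 -0.33986538605603756 24.5667
```

Run:
```python
import cv2,numpy as np
a=[cv2.resize(cv2.imread(f'pics/{f}.png')[0:150,440:640],None,fx=3,fy=3,interpolation=0) for f in('w7','w8')]
cv2.imwrite('pics/w78.png',cv2.resize(np.vstack(a),(520,780))[:600] if 0 else cv2.resize(np.vstack(a),(400,600)))
```

```text
(no output)
```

View pics/w78.png

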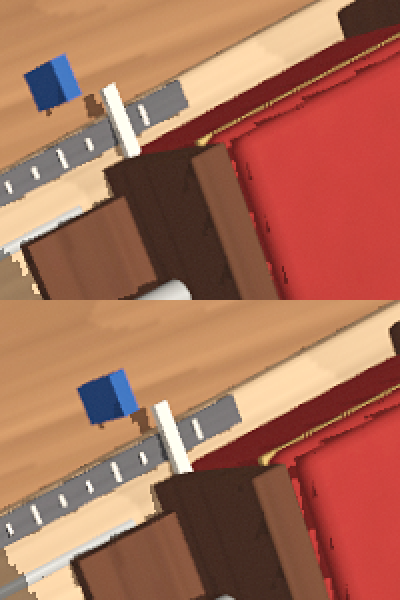

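Run:
```python
from h import *
th=-.338
for k in range(4):
    th+=.1195; env.servo_line(cp(A0,th),vel=.03); f,sd=F(4,.008); r,t=rt(th,f); a=ang(A0);print(round(th,3),round(r,2),round(t,2),a[0],env.sense()['time_s'])
env.pause(.1);f,sd=F(8,.008);print('held',th,ang(A0),rt(th,f))
env.grip(.045); print('after open',ang(A0),env.sense()['time_s'])
env.servo_line(cp(A0,th,.19),vel=.2)
# camera over mark: target cam xy at local (75,-50)
yaw=YAW; p=O+.072*ex-.045*ey; z=rot(yaw)[:,2]; tcp=p+.074*z[:2]-.06*z[:2]
print(tcp,env.inverse_kinematics([*tcp,.19],eul(yaw)))
env.servo_line([*tcp,.19],vel=.25); env.pause(.15); c,s=snap('wrist','w9'); print(s['ee_pos'],s['time_s'])
```

```text
-0.219 0.53 1.71 -0.21187305049493063 24.95
-0.099 1.06 1.0 -0.08950448009914866 25.2833
0.02 0.51 0.58 0.029717665674567316 25.6167
0.14 0.93 1.29 0.14871868474386787 25.95
held 0.13999999999999996 (np.float64(0.14721303132128682), np.float64(0.04001412236746742)) (np.float64(0.36290802186698473), np.float64(0.0932049996757181))
after open (np.float64(0.14030947478601347), np.float64(0.03998544428581384)) 26.8
[ 0.596  -0.0228] [-0.1283  0.0319  1.8086  0.      1.3011  1.8133]
[ 0.5957 -0.0214  0.1897] 28.3
```

View pics/w9.png

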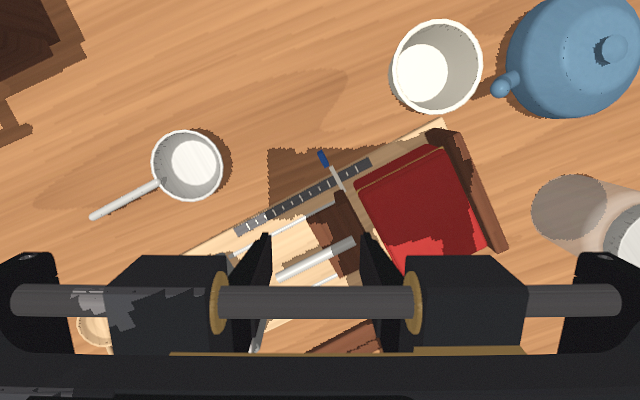

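Run:
```python
import cv2
im=cv2.imread('pics/w9.png'); cv2.imwrite('pics/w9c.png',cv2.resize(im[135:215,290:400],None,fx=7,fy=7,interpolation=2))
```

```text
(no output)
```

View pics/w9c.png

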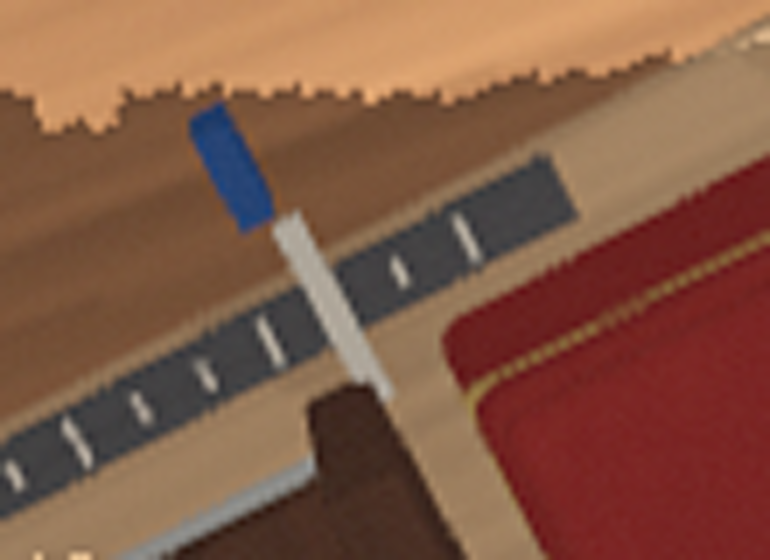

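Run:
```python
from h import *
c=lambda u,v:(290+u/7-.5+.07,135+v/7-.5+.07)
print('cam',loc(campose(np.load('pics/w9.npz'),True)[1]))
print('mark',[loc(p) for p in onz('w9',[c(190,125),c(222,102),c(275,212),c(245,232),c(233,168)],.024,True)])
for z in (.016,.02,.024): print(z,[loc(p) for p in onz('w9',[c(275,225),c(298,212),c(286,219),c(378,390)],z,True)])
print('cheek-ticks', [loc(p) for p in onz('w9',[c(272,340),c(400,272),c(468,239),c(560,185)],.0125,True)])
im=cv2.imread('pics/w9.png').astype(int); b=((im[:,:,0]>im[:,:,2]+30)).astype(np.uint8);b[:,:290]=0;b[:,360:]=0
n,l,st,ce=cv2.connectedComponentsWithStats(b); print([(st[i].tolist(),ce[i],loc(onz('w9',[ce[i]],.024,True)[0])) for i in range(1,n) if st[i][4]>20])
```

```text
cam [125.1755 -71.1795]
mark [array([ 88.9939, -53.2388]), array([ 89.7024, -58.2706]), array([ 73.7965, -57.793 ]), array([ 73.274 , -53.1177]), array([ 81.4555, -55.5929])]
0.016 [array([ 70.9672, -56.6617]), array([ 71.0994, -60.1851]), array([ 71.0043, -58.3345]), array([ 44.2808, -58.7355])]
0.02 [array([ 71.6205, -56.8367]), array([ 71.751 , -60.3175]), array([ 71.6571, -58.4893]), array([ 45.2556, -58.8854])]
0.024 [array([ 72.2737, -57.0116]), array([ 72.4027, -60.45  ]), array([ 72.3099, -58.6441]), array([ 46.2304, -59.0354])]
cheek-ticks [array([ 56.4544, -48.895 ]), array([ 56.767 , -68.6145]), array([ 56.5479, -78.7983]), array([ 57.4003, -93.0265])]
[([317, 150, 12, 18, 105], array([322.5524, 158.5429]), array([ 81.6056, -55.3602]))]
```

Run:
```python
from h import *
im=cv2.imread('pics/w9.png'); cv2.imwrite('pics/w9d.png',cv2.resize(im[170:270,310:420],None,fx=6,fy=6,interpolation=2))
c=lambda u,v:(290+u/7-.5+.07,135+v/7-.5+.07)
for z in (.067,.015): print([loc(p) for p in onz('w9',[c(378,388),c(462,558)],z,True)])
```

```text
[array([ 56.9213, -60.7531]), array([ 34.021 , -60.3393])]
[array([ 44.2879, -58.8233]), array([ 17.1489, -58.3329])]
```

View pics/w9d.png

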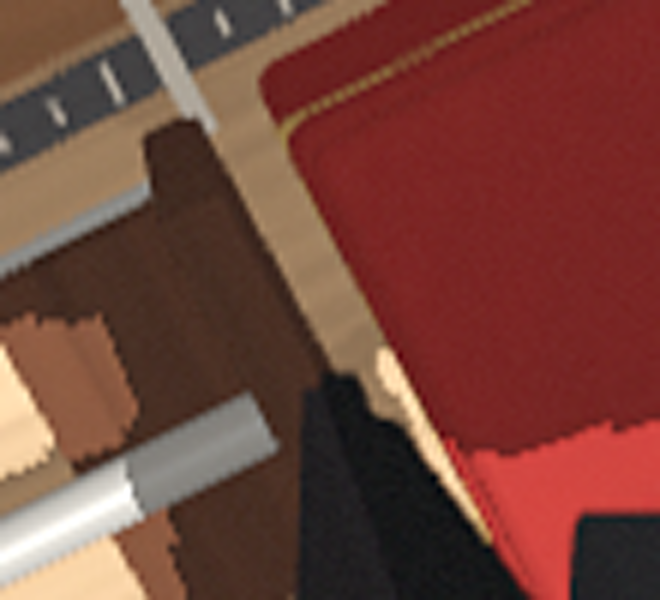

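Run:
```python
from h import *
t1=.147
env.servo_line(cp(A0,t1,.19),vel=.25); env.servo_line(cp(A0,t1),vel=.12); env.pause(.1); print(ang(A0),env.sense()['time_s'])
env.grip(.0,30); f,sd=F(6,.008); print('gripped',ang(A0),rt(t1,f),env.sense()['finger_gap'],env.sense()['time_s'])
th=t1
for st in (.05,.05,.03,.02):
    th+=st; env.servo_line(cp(A0,th),vel=.012); f,sd=F(6,.008); a=ang(A0); print(round(th,3),np.round(rt(th,f),2),a[0],env.sense()['time_s'])
snap('wrist','w10')
```

```text
(np.float64(0.14545867805553211), np.float64(0.04096409847777107)) 30.075
gripped (np.float64(0.14660555618124488), np.float64(0.04005586204947363)) (np.float64(-0.18893572696865052), np.float64(0.11209423642822752)) 0.01734268880310383 30.6833
0.197 [-0.48  2.25] 0.1905509215210407 31.0417
0.247 [-0.47  2.39] 0.2488043926685579 31.4
0.277 [-0.5   1.84] 0.2794046566722487 31.6917
0.297 [0.01 2.22] 0.29845999820053254 31.9833
```

Run:
```python
from h import *
th=.297
for st in (.007,.007):
    th+=st; env.servo_line(cp(A0,th),vel=.01); f,sd=F(8,.008); a=ang(A0); print(round(th,3),np.round(rt(th,f),2),a[0],env.sense()['time_s'])
env.pause(.2); print(ang(A0))
env.grip(.045); print(ang(A0),env.sense()['time_s'])
env.servo_line(cp(A0,th,.19),vel=.2)
env.servo_line([.5957,-.0214,.1897],vel=.25); env.pause(.2); c,s=snap('wrist','w11'); print(s['ee_pos'],s['time_s'])
im=cv2.imread('pics/w11.png'); cv2.imwrite('pics/w11c.png',cv2.resize(im[135:215,290:400],None,fx=7,fy=7,interpolation=2))
```

```text
0.304 [-0.43  2.34] 0.303310277736039 32.3417
0.311 [-0.22  2.44] 0.31072119900908 32.65
(np.float64(0.3109153423414373), np.float64(0.04007144680708672))
(np.float64(0.3121631934438963), np.float64(0.04001448115596564)) 33.5417
[ 0.5955 -0.02    0.1896] 35.1167
```

View pics/w11c.png

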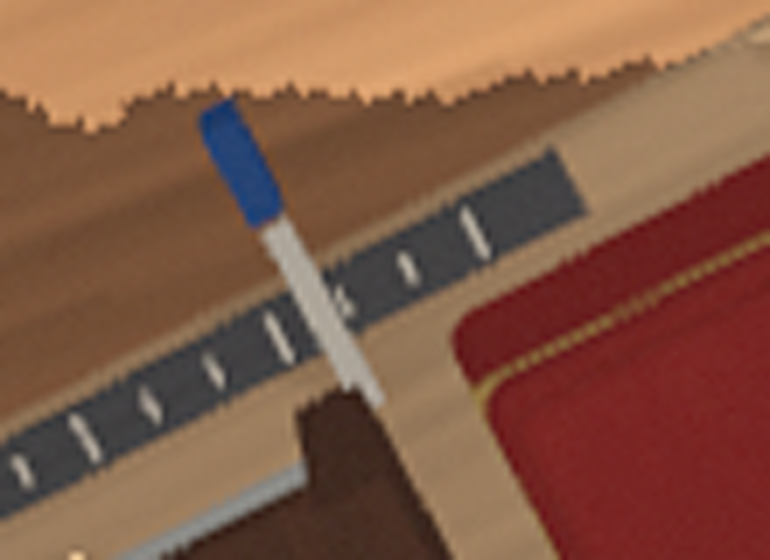

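View pics/w11.png

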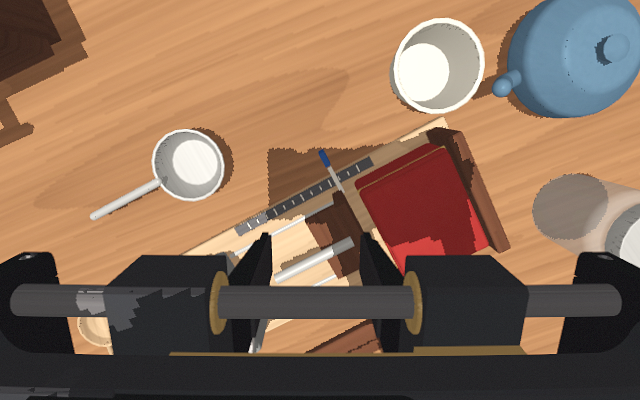

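Run:
```python
from h import *
p=np.array([.5957,-.0214])+.016*ey-.01*ex
env.servo_line([*p,.135],vel=.2); env.pause(.25); c,s=snap('wrist','w12'); print(s['ee_pos'],s['time_s'])
cc=lambda u,v:(290+u/7-.5+.07,135+v/7-.5+.07)
print('mark',[loc(p) for p in onz('w11',[cc(200,122),cc(232,98),cc(285,212),cc(255,230)],.024,True)])
for z in (.016,.02,.024): print(z,[loc(p) for p in onz('w11',[cc(262,232),cc(287,220),cc(275,226),cc(362,393)],z,True)])
uv=proj('w12',np.r_[O+.075*ex-.0555*ey,.024],True)[0];print('expected px',uv,loc(campose(np.load('pics/w12.npz'),True)[1]))
u,v=np.round(uv).astype(int); u0=max(u-50,0);v0=max(v-35,0);print(u0,v0)
im=cv2.imread('pics/w12.png'); cv2.imwrite('pics/w12c.png',cv2.resize(im[v0:v0+75,u0:u0+100],None,fx=8,fy=8,interpolation=2))
```

```text
[ 0.5852 -0.007   0.1368] 35.8583
mark [array([ 88.7622, -53.2375]), array([ 89.5854, -58.3233]), array([ 73.2195, -57.6226]), array([ 72.9303, -53.0713])]
0.016 [array([ 70.9667, -53.3645]), array([ 70.8546, -57.0676]), array([ 70.8795, -55.2764]), array([ 44.9574, -55.2954])]
0.02 [array([ 71.6187, -53.5625]), array([ 71.5079, -57.221 ]), array([ 71.5325, -55.4513]), array([ 45.9229, -55.4701])]
0.024 [array([ 72.2707, -53.7605]), array([ 72.1613, -57.3743]), array([ 72.1856, -55.6263]), array([ 46.8883, -55.6448])]
expected px [340.8048 156.8136] [115.7928 -55.6297]
291 122
```

View pics/w12c.png

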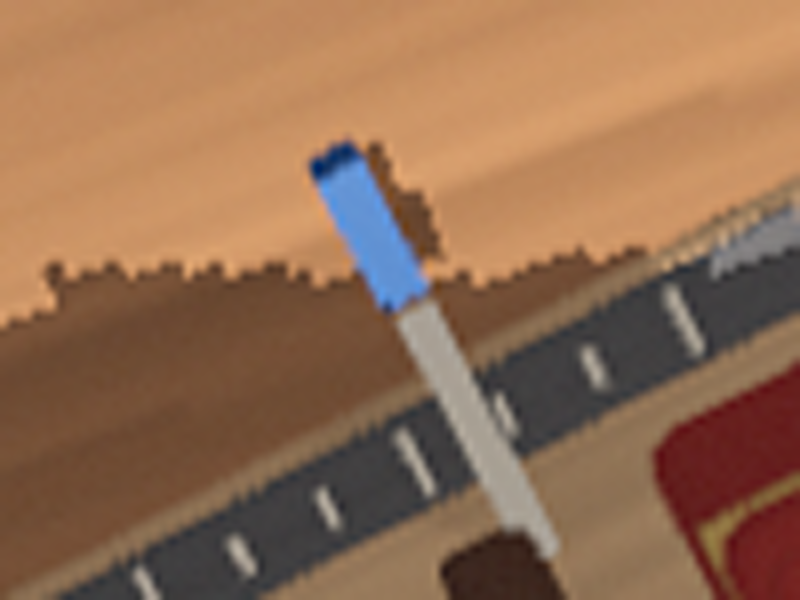

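Run:
```python
from h import *
for f in ('w12','w11'):
    im=cv2.imread(f'pics/{f}.png').astype(float); hsv=cv2.cvtColor(im.astype(np.uint8),cv2.COLOR_BGR2HSV)
    blue=(im[:,:,0]>im[:,:,2]+40)&((im[:,:,0]>180)|(f=='w11')); blue[:, :280]=0; blue[:,400:]=0
    # resolve by per-pixel local coords
    v,u=np.nonzero(blue); P=np.array([loc(p) for p in onz(f,np.c_[u,v],.024,True)])
    k=(abs(P[:,0]-80)<12)&(abs(P[:,1]+55)<8); P=P[k]; print(f,'mark',len(P),P.mean(0),np.percentile(P[:,1],[2,98]))
    # scan mark per x-bin
    print(' per x',[ (x,round(P[abs(P[:,0]-x)<1.5][:,1].mean(),2)) for x in (76,79,82,85)])
    # pointer: low-sat, gray>110
    s=im.max(2)-im.min(2); g=im.mean(2); w=(s<35)&(g>115)
    v,u=np.nonzero(w); 
    for z in (.018,.022):
        Q=np.array([loc(p) for p in onz(f,np.c_[u,v],z,True)]); k=(Q[:,0]>60)&(Q[:,0]<74)&(abs(Q[:,1]+55.5)<4); q=Q[k]
        # weight scanned rows
        print(' ptr',z,len(q),[(x,round(q[abs(q[:,0]-x)<1.5][:,1].mean(),2),np.round(np.percentile(q[abs(q[:,0]-x)<1.5][:,1],[3,97]),2)) for x in (64,66.5,69.,70)])
```

```text
w12 mark 117 [ 80.3351 -55.0622] [-57.3139 -52.7121]
 per x [(76, np.float64(-55.02)), (79, np.float64(-55.1)), (82, np.float64(-55.05)), (85, np.float64(-54.91))]
 ptr 0.018 77 [(64, np.float64(-55.43), array([-57.22, -53.6 ])), (66.5, np.float64(-55.33), array([-57.23, -53.42])), (69.0, np.float64(-55.32), array([-57.26, -53.44])), (70, np.float64(-55.38), array([-57.26, -53.63]))]
 ptr 0.022 83 [(64, np.float64(-55.38), array([-57.  , -53.62])), (66.5, np.float64(-55.36), array([-57.21, -53.44])), (69.0, np.float64(-55.35), array([-57.22, -53.47])), (70, np.float64(-55.39), array([-57.24, -53.47]))]
w11 mark 98 [ 81.4793 -55.307 ] [-57.8427 -52.8548]
 per x [(76, np.float64(-55.19)), (79, np.float64(-55.48)), (82, np.float64(-55.46)), (85, np.float64(-55.06))]
 ptr 0.018 51 [(64, np.float64(-55.64), array([-57.4, -53.8])), (66.5, np.float64(-55.28), array([-56.87, -53.68])), (69.0, np.float64(-55.39), array([-57.06, -53.71])), (70, np.float64(-55.4), array([-56.94, -53.87]))]
 ptr 0.022 55 [(64, np.float64(-55.74), array([-57.55, -53.98])), (66.5, np.float64(-55.6), array([-57.4 , -54.01])), (69.0, np.float64(-55.49), array([-57.04, -53.91])), (70, np.float64(-55.63), array([-57.21, -54.07]))]
```

Run:
```python
from h import *
p=env.sense()['ee_pos']; env.servo_line([p[0],p[1],.27],vel=.25)
env.servo_line([.48,.05,.30],vel=.25); env.pause(.2); snap('wrist','w13'); c,s=snap('scene','s13'); print(s['time_s'],s['wrist_force'])
a=cv2.imread('pics/scene0.png')[120:330,200:460]; b=c['pixels'][120:330,200:460,::-1]
cv2.imwrite('pics/cmp.png',cv2.resize(np.hstack([a,b]),(800,323),interpolation=2))
```

```text
37.4917 [-0.4567  0.0083 -0.0034]
```

View pics/w13.png

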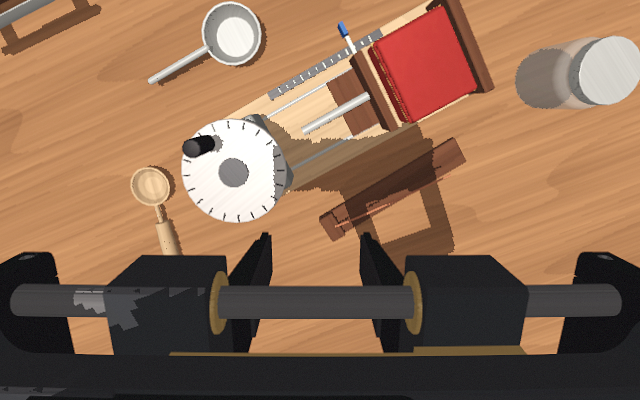

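View pics/cmp.png

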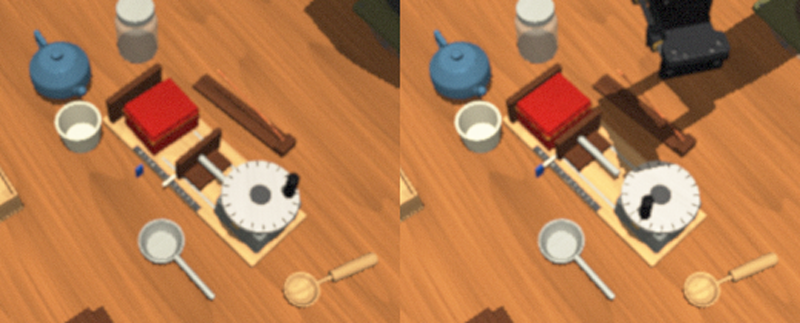

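Run:
```python
from h import *
print(env.finish_job())
```

```text
the job is handed in; nothing more can be done
None
```

The job is done and handed in at about 37.5 s. The tin is pressed home, the fence pointer is on the blue mark, and the wheel is released.

- **Pressing the tin:** I wound the fence clockwise past the mark until the force at the crank rose to about 8.3–8.6 N. That puts the push on the tin at roughly 9.5–13 N. The measured crank travel suggested less, about 6–7 N; both are well under 20 N.
- **Bringing the pointer back:** I wound anticlockwise through the slack and stopped about 3 mm short of the mark. There I let go to take a close overhead picture, regripped without turning the wheel, and finished with small anticlockwise steps.
- **Release:** The wheel was still driving the fence at about 2.4 N just before I let go. The arm did not swing back clockwise on release.
- **Last checks:** The two close pictures put the pointer 0.1–0.4 mm short of the mark's centre, on the cheek side. That is about the measuring error, so I left it rather than grip again. The tin looks flat against the cheek, nothing else on the shelf appears to have moved, and the robot is touching nothing.
- **Disagreement:** With the tin pressed home, the oblique view put the fence face about 1.7 mm short of its nominal position. I took this as camera error, because the force rise and the pictures showed the tin home.

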